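# Set the sprung tweezers to the gauge and hold the gap

### The arm

A 6-joint arm with a two-finger parallel gripper is mounted at the origin on the work surface. World frame = base frame: x ahead of the robot, y to its left, z up, the work surface at z = 0. Lengths are in m, angles in rad, forces in N, time in s.
With the tool pointing down it reaches from about 0.3 to 0.95 m from the base axis. Payload 3.1 kg.
Tool frame: the origin (TCP) lies midway between the tips of the shut fingers; the grasp point (between the pads) lies 19 mm behind it (r.grasp_offset is the distance from the TCP to the grasp point, in m); z points along the fingers, y is the direction in which the jaws open and shut (so a half turn about z gives the same grasp; the last joint's range is limited). The gripper opens to 85 mm and grips with 20 to 120 N. Pads are 22 mm wide; open, the fingers measure 114 mm over their backs; the gripper's body (76 mm by 85 mm) begins 54 mm behind the grasp point. The pads swing forward as they close: fully open they stand 13 mm farther back than shut.
Start: joints at [1.067, 0.308, 1.634, -0, 1.2, -0.07], TCP at [0.263, 0.567, 0.231] pointing down, gripper open.
Joint ranges: [-3.06, 3.06], [-0.79, 1.96], [0.05, 2.63], [-1.19, 4.34], [0.05, 2.64], [-2.94, 2.94]. Speed limits (rad/s): [2.79, 2.79, 3.14, 3.14, 3.14, 3.14].

### API

Orientations are given as a unit quaternion [x, y, z, w].
In Python, from cell import r, grab_frame, camera_model, ticket gives the robot as it stands. The module is installed in compiled form; this text tells all that it offers.
- The arm moves only by the tool jog_arm, never from a script. Its argument "targets" is a list that holds one entry, the list of rows, each a list of 7 numbers: the opening, from -1 (shut) to 1 (fully open), so that 0 is half open, then the shift along the tool's x, y, z in units of 40 cm (1.0 is 40 cm), then the turn, a rotation vector about the tool's x, y, z in units of 30 degrees (1.0 is 30 degrees). A call has 1 to 5 rows; each row is the pose to reach, as a shift and turn from the pose measured when the call began, along the tool's axes at that moment; what a row does not reach only later rows make up. A row lasts 1/12 s, in which the tool goes at most 41.7 mm and 7.16 degrees, less where a joint would pass 70% of its speed; a pose out of reach is approached as far as the arm can. A call with a number of a shift or a turn outside -1 to 1 is refused whole. A call with a gripper value outside its range is refused whole. The fingers move at their own pace and stop on an object; "newtons" is the grip in N (left out, the last holds). Time passes only in rows, so rows that repeat a pose let the fingers close. It gives the time, the measured TCP pose, the force and the opening at its end, in the units of the state.
- r.get_state(): the state, without advancing time (a new reading comes with each control period).
- grab_frame(name): name is "scene" or "top" or "wrist"; returns (picture, depth): 480x640x3 uint8, red, green, blue; 480x640 float32, m along the optical axis (not along the pixel's ray), 0 where there is no reading.
- camera_model(name): a dict with "K" (3x3 intrinsics, pixels), "rvec" (rotation vector, rad) and "tvec" (3), from world to camera coordinates, as OpenCV has them. Camera axes: x right, y down, z forward; pixel columns grow to the right and rows downward; lengths in m; the calibration is good to about 2 mm. A picture is of the moment at which its call begins: read the wrist's pose just before it. camera_model takes no time and is no camera call; for the wrist camera it gives the pose at the moment of the call.
- ticket.finish_job(): hands the job in, once; it reports no verdict.
The state is a dict: "time": time; "joints": joint angles; "joint_vel": joint speeds; "tau": joint torques, N m; "ee_pos": TCP position; "ee_rot": TCP orientation; "ft_force": force on the tool from outside, world axes, zero at the start; "torque": the same for the moment, N m; "gripper_width": finger opening in m.
Only numpy, scipy, OpenCV 4.12 (cv2) and the standard library are available. Lean on these libraries where they do the work, as an engineer would, in place of code of your own. Each camera call takes 0.05 s, during which the arm holds its last target.

### The job

Take the gauge with the narrower tongue out of the rack and slide it down edgewise into the slot of the setting stand, in front of the tweezer tips, until it is fully home, and let go of it. Then squeeze the stand's sprung tweezers between the fingers, on the black grips, until the gap between the tips matches the width of that tongue (22 mm), and hold the gap steady for at least two seconds and on: the program finishes while still holding the squeeze, nothing is let go at the end. Leave the gauge seated, and do not disturb the wider gauge, the tea jar, the wooden hull or the plank.

Things in the scene. Friction and masses are not known exactly. Their poses are not given: they have to be found in the camera images.
- narrow_mid (a point): the gauge to use: upright plywood plate 8 mm thick, like an upside-down T, 93 mm tall: lower part 70 mm long, 38 mm tall, above it a central tongue 22 mm wide, 55 mm tall. Point half-way up (46.5 mm over its underside); the tongue spans 8.5 mm below to 46.5 mm above it. x across the thickness, y along the length, z up; same when turned half round. Take it by the tongue, fingers closing along x
- narrow_foot (a point): centre of the underside of the narrow gauge, same axes
- narrow: the narrow gauge itself, 35 to 70 g, origin at the centre of its underside, axes as narrow_mid. It starts upright in one of the rack's two slots
- wide_mid (a point): the other gauge, to be left alone: same plate but with a tongue 36 mm wide; point half-way up on its centre line. Stands in the rack's other slot
- rack: dark wooden block fixed to the desk, 46 x 200 x 25 mm (x, y, z), origin at the centre of its underside; two slots 11 x 73 mm, 18 mm deep, in line along its y, centres at y = +47 and -47 mm. The gauges stand in them, undersides 7 mm above the desk; lift one 20 mm to clear the rack. Which gauge is in which slot varies
- slot (a point): centre of the floor of the stand's slot, 15 mm above the desk. The slot runs along this point's y in a pale wooden block 36 x 96 x 30 mm: 12 mm wide (x), 74 mm long (y), 30 mm deep, 3 mm chamfer at the mouth, which is 45 mm above the desk. Home, the gauge's underside is on this floor. x points from the tweezers' bow end to their tips, which end at x = -9 mm, 40 mm above this floor
- tip_left (a point): inner face of the left (+y) tweezer tip at its end, half-way up (55 mm above the desk). The distance between tip_left and tip_right is the tip gap: about 52 mm at rest, 22 mm wanted
- tip_right (a point): the same for the right (-y) tip
- grip_left (a point): centre of the outer face of the black ribbed grip on the left tweezer arm, 55 mm above the desk, 70 mm behind the tips; the grip is 24 mm long, 18 mm tall. Across both grips: 60 mm at rest, 42 mm when the tip gap is 22 mm; closing the grips 1 mm closes the tips 1.7 mm. Grip faces are parallel at the wanted gap. 31 mm free height below the grips
- grip_right (a point): the same for the right tweezer arm
- tweezer_left: left (+y) steel tweezer arm, 170 mm long, hinged about a vertical axis at its bow end (origin, 55 mm above the desk, 179 mm behind the slot centre); springs open by itself, each arm on its own spring; needs about 4 N at the grip to hold the wanted gap. The stand's fixed wooden base is 255 x 110 x 15 mm, from slot x = -215 to +40 mm
- tweezer_right: right (-y) steel tweezer arm, same
- tea_jar: glass jar with steel lid, 70 mm across, 130 mm tall, origin at the centre of its underside; leave alone
- hull: ribbed wooden boat hull model, 90 x 250 x 63 mm, long along its y, origin at the centre of its underside; leave alone
- plank: dark wooden plank 240 x 45 x 12 mm, long along its x, origin at the centre of its underside; leave alone

How it is judged:
By the outcome, as a careful person would: the job done as asked, in the order asked, and still so for the second after the job is handed in, while the arm keeps its last pose, push and grip.
It also fails if it takes over 56 s, if anything falls off the work surface, if the arm or the gripper's body presses on something with over 40 N, if the wrist force passes 120 N, or if a joint passes its speed limit or range.

## Working session

There is one attempt and no reset: what is moved stays moved. The work goes in short steps, Python scripts to look and compute and a tool call to move; the robot and the scene stay as the last step left them, time stands still between calls to the robot, and variables do not carry over. Pictures are saved under pics/ and viewed, and the job is handed in when it is done.

Besides the shell and the picture viewer there is one more tool, called by a JSON object that holds its "name" and its "arguments", one argument or row to a line. jog_arm: Moves the arm, as the interface text tells. Its arguments: {"type":"object","properties":{"targets":{"type":"array"},"newtons":{"type":"number"}},"required":["targets"]}

```bash
mkdir -p pics; python3 - <<'E'
from cell import r, grab_frame, camera_model
import cv2,numpy as np
for n in ["scene","top"]:
    p,d=grab_frame(n); np.savez(f"{n}.npz",p=p,d=d); cv2.imwrite(f"pics/{n}0.png",p[:,:,::-1])
    print(n,camera_model(n))
s=r.get_state();print(s, r.grasp_offset)
E
```

```text
scene {'K': array([[592.8664457 ,   0.        , 336.11258479],
       [  0.        , 592.8664457 , 238.6266412 ],
       [  0.        ,   0.        ,   1.        ]]), 'rvec': array([ 2.22417187,  0.60132079, -0.26777537]), 'tvec': array([-0.56781336, -0.11671084,  1.64939492])}
top {'K': array([[450.2174331 ,   0.        , 322.27996543],
       [  0.        , 450.2174331 , 232.68110369],
       [  0.        ,   0.        ,   1.        ]]), 'rvec': array([ 2.22147387, -2.15830821,  0.09785579]), 'tvec': array([0.03870438, 0.62594457, 1.15933279])}
{'time': 0.1, 'joints': array([ 1.06727685e+00,  3.08927470e-01,  1.63505963e+00, -2.31021488e-06,
        1.19970339e+00, -6.96939650e-02]), 'joint_vel': array([ 1.52846394e-03, -1.64209766e-05, -2.90870082e-03, -3.10578721e-04,
       -8.73425471e-04,  2.80820002e-03]), 'tau': array([-1.06998104e-03, -4.16410124e+01, -2.77642661e+01, -1.48822764e-04,
        4.05038707e-03,  3.14389602e-06]), 'ee_pos': array([0.2623764 , 0.56643687, 0.2301558 ]), 'ee_rot': array([ 2.15215224e-01,  9.76566079e-01, -1.00643263e-03, -2.95495088e-04]), 'ft_force': array([ 0.21127795, -0.82646755,  0.75782113]), 'torque': array([-0.0345572 , -0.00759991,  0.00796505]), 'gripper_width': 0.08566223180535183} 0.0187
```

View pics/scene0.png

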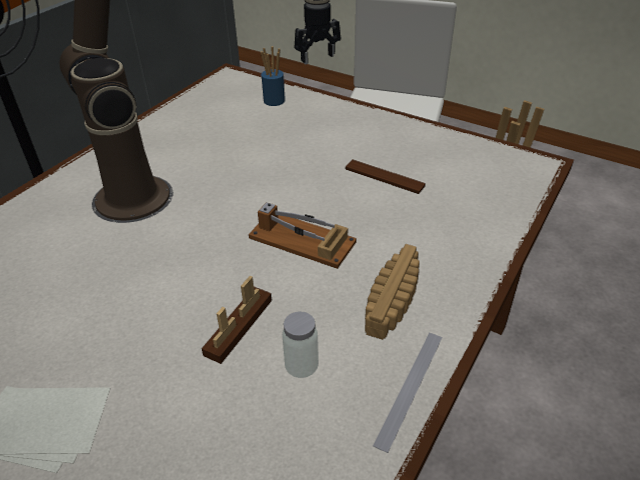

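View pics/top0.png

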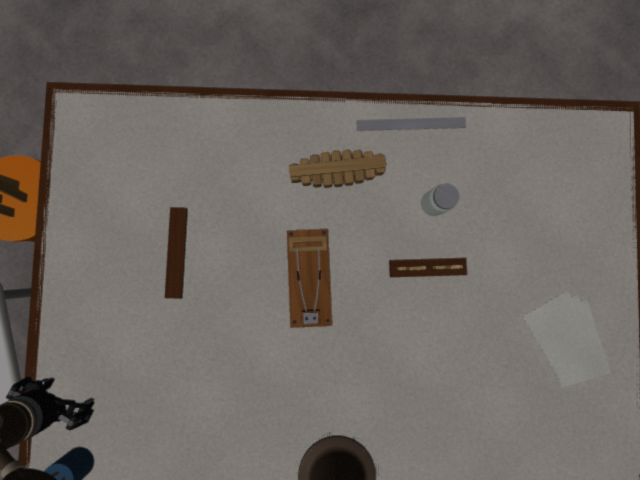

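```bash
python3 - <<'E'
import cv2,numpy as np
t=np.load("top.npz")["p"][:,:,::-1]; s=np.load("scene.npz")["p"][:,:,::-1]
a=cv2.resize(t[220:335,275:345],None,fx=5,fy=5,interpolation=cv2.INTER_CUBIC)
b=cv2.resize(t[245:290,380:475],None,fx=5,fy=5,interpolation=cv2.INTER_CUBIC)
c=np.zeros((580,800,3),np.uint8); c[:575,:350]=a; c[:225,320+5:800]=b[:,:475]; 
d=cv2.resize(s[270:365,195:280],None,fx=3.5,fy=3.5,interpolation=cv2.INTER_CUBIC)
c[235:235+d.shape[0],400:400+d.shape[1]]=d
cv2.imwrite("pics/crop1.png",c)
E
```

```text
(no output)
```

View pics/crop1.png

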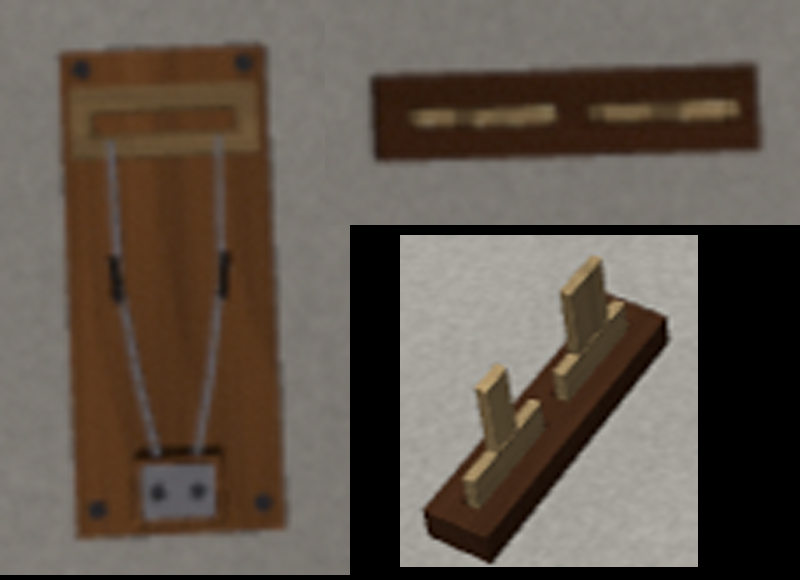

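```bash
cat > h.py <<'E'
import cv2,numpy as np
from cell import r, grab_frame, camera_model
from scipy.spatial.transform import Rotation as R
def ray(m,uv,z):
    uv=np.array(uv,float).reshape(-1,2)
    Rm=cv2.Rodrigues(m["rvec"])[0]; C=-Rm.T@m["tvec"].ravel()
    d=(np.linalg.inv(m["K"])@np.c_[uv,np.ones(len(uv))].T).T@Rm
    return C+d*((z-C[2])/d[:,2])[:,None]
def proj(m,P): return cv2.projectPoints(np.array(P,float).reshape(-1,3),m["rvec"],m["tvec"],m["K"],None)[0].reshape(-1,2)
def move(pos,yaw=None):
    """print shift units, turn units from current state to target TCP pos, with tool pointing down & tool-y along world angle yaw"""
    s=r.get_state(); q=R.from_quat(s["ee_rot"]); 
    sh=q.inv().apply(np.array(pos)-s["ee_pos"])/0.4
    out=[sh]
    if yaw is not None:
        c=[]
        for y in (yaw,yaw+np.pi):
            Y=np.array([np.cos(y),np.sin(y),0]);Z=np.array([0,0,-1.]);X=np.cross(Y,Z)
            t=R.from_matrix(np.c_[X,Y,Z]); rv=(q.inv()*t).as_rotvec(); c.append(rv)
        out+= [ v/np.radians(30) for v in c]
    for o in out: print(np.round(o,4))
E
python3 - <<'E'
from h import *
m=camera_model("top"); ms=camera_model("scene")
# rack top corners: crop px -> full: x=380+(cx-325)/5 , y=245+cy/5
f=lambda x,y:(380+(x-325)/5,245+y/5)
P=ray(m,[f(373,76),f(755,65),f(761,149),f(377,159)],0.025); print("rack",P,P.mean(0))
g=lambda x,y:(275+x/5,220+y/5)
Q=ray(m,[g(60,53),g(263,45),g(287,526),g(78,538)],0.015); print("base",Q,Q.mean(0))
S=ray(m,[g(90,112),g(236,107),g(236,130),g(90,137)],0.045); print("slot",S,S.mean(0))
c=P.mean(0); a=P[0]+P[3]-P[1]-P[2]; a/=np.linalg.norm(a)
for s in (1,-1): print(s,proj(ms,c+s*.047*a+[0,0,.07]))
print("yaw rack y",np.degrees(np.arctan2(a[1],a[0])))
b=Q[0]+Q[1]-Q[2]-Q[3]; print("stand x yaw",np.degrees(np.arctan2(b[1],b[0])))
print(r.get_state()["time"])
E
```

```text
rack [[ 0.55743926 -0.12134046  0.025     ]
 [ 0.56892305 -0.32212455  0.025     ]
 [ 0.52509996 -0.32546949  0.025     ]
 [ 0.51426869 -0.12417038  0.025     ]] [ 0.54143274 -0.22327622  0.025     ]
base [[0.62794535 0.14996868 0.015     ]
 [0.63535562 0.04283269 0.015     ]
 [0.38434623 0.02344459 0.015     ]
 [0.37532805 0.1319933  0.015     ]] [0.50574381 0.08705981 0.015     ]
slot [[0.59565975 0.13157236 0.045     ]
 [0.60041889 0.05660221 0.045     ]
 [0.58857744 0.05626728 0.045     ]
 [0.58280845 0.13114667 0.045     ]] [0.59186613 0.09389713 0.045     ]
1 [[247.29859529 281.345316  ]]
-1 [[221.68455141 310.6292219 ]]
yaw rack y 93.17657841530676
stand x yaw 4.242934533479588
0.1
```

```bash
python3 - <<'E'
from h import *
move([.54,-.27,.26],np.radians(3.2))
E
```

```text
[-1.5087 -1.6058 -0.0715]
[-3.7000e-03  1.9000e-03  2.0648e+00]
[-2.2000e-03 -4.3000e-03 -3.9352e+00]
```

{"name": "jog_arm", "arguments": {
  "targets": [
    [[1, -0.36, -0.38, -0.05, 0, 0, 1], [1, -0.36, -0.38, -0.05, 0, 0, 1], [1, -0.36, -0.38, -0.05, 0, 0, 1], [1, -0.36, -0.38, -0.05, 0, 0, 1], [1, -0.36, -0.38, -0.05, 0, 0, 1]]
  ]
}}

```text
time: 0.52
ee_pos: [0.3282, 0.3683, 0.2497]
ee_rot: [0.462, 0.887, -0.002, -0.0]
ft_force: [1.1, -0.1, 0.5]
gripper_width: 0.0855
```

```bash
python3 - <<'E'
from h import *
print(r.get_state()["time"],r.get_state()["joints"])
move([.54,-.27,.26],np.radians(3.2))
E
```

```text
0.5167 [ 7.55175941e-01  3.50898499e-02  1.91513159e+00 -9.27899809e-04
  1.19455679e+00  1.45799086e-01]
[-1.6114 -0.4797 -0.0222]
[-0.0049  0.004   1.0578]
[-0.0054 -0.0066 -4.9422]
```

Good tracking. Next hops.

{"name": "jog_arm", "arguments": {
  "targets": [
    [[1, -0.5, -0.15, 0, 0, 0, 1], [1, -0.5, -0.15, 0, 0, 0, 1], [1, -0.5, -0.15, 0, 0, 0, 1], [1, -0.5, -0.15, 0, 0, 0, 1], [1, -0.5, -0.15, 0, 0, 0, 1]]
  ]
}}

```text
time: 0.93
ee_pos: [0.3926, 0.1702, 0.2499]
ee_rot: [0.678, 0.735, -0.002, 0.0]
ft_force: [1.5, 0.1, 0.2]
gripper_width: 0.0853
```

```bash
python3 - <<'E'
from h import *
print(r.get_state()["time"],r.get_state()["joints"])
move([.54,-.27,.26],np.radians(3.2))
p,d=grab_frame("wrist");cv2.imwrite("pics/w0.png",p[:,:,::-1])
E
```

```text
0.9333 [ 0.30892882 -0.10434174  2.04918065 -0.00234449  1.19921958  0.22778921]
[-1.1271  0.2771 -0.0227]
[-0.0036  0.0052  0.0499]
[-8.1000e-03 -5.6000e-03 -5.9501e+00]
```

View pics/w0.png

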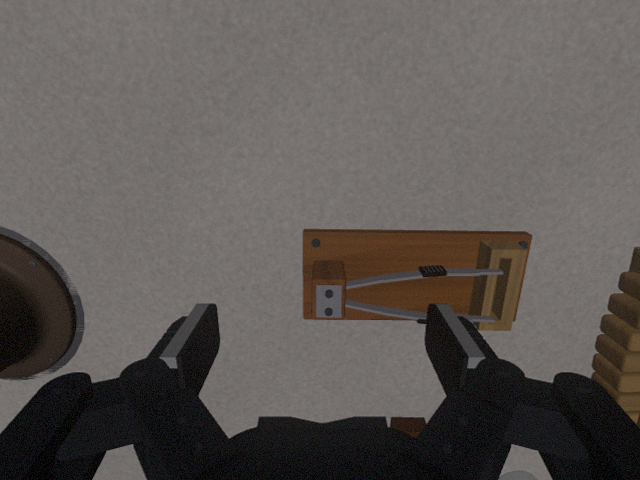

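{"name": "jog_arm", "arguments": {
  "targets": [
    [[1, -0.4, 0.3, 0, 0, 0, 0.05], [1, -0.4, 0.3, 0, 0, 0, 0.05], [1, -0.4, 0.3, 0, 0, 0, 0.05], [1, -0.4, 0.3, 0, 0, 0, 0.05], [1, -0.4, 0.3, 0, 0, 0, 0.05]]
  ]
}}

```text
time: 1.4
ee_pos: [0.5279, 0.0115, 0.2511]
ee_rot: [0.688, 0.725, -0.004, 0.003]
ft_force: [0.5, 0.1, -0.5]
gripper_width: 0.0853
```

```bash
python3 - <<'E'
from h import *
print(r.get_state()["time"],r.get_state()["joints"])
move([.54,-.33,.26],np.radians(3.2))
m=camera_model("wrist");p,d=grab_frame("wrist");cv2.imwrite("pics/w1.png",p[:,:,::-1]);np.savez("w1.npz",p=p,d=d,**m)
E
```

```text
1.4 [-0.05468685  0.10221641  1.84041372 -0.01070805  1.19879036 -0.1029561 ]
[-0.8543 -0.0142 -0.0137]
[-0.0017  0.019  -0.007 ]
[2.9800e-02 2.7000e-03 5.9929e+00]
```

View pics/w1.png

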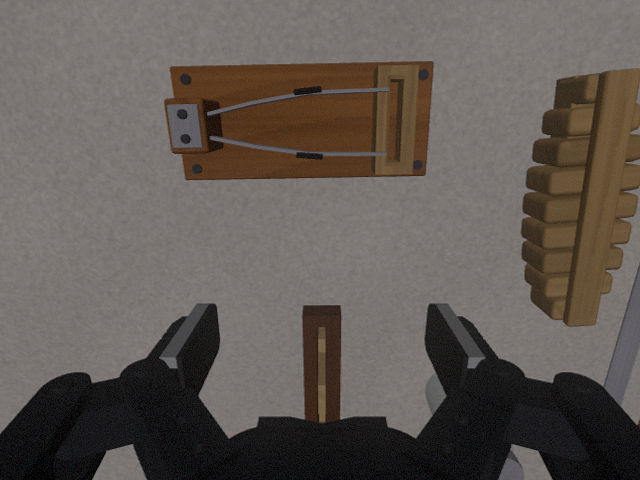

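```bash
python3 - <<'E'
import cv2,numpy as np
t=np.load("w1.npz")["p"][:,:,::-1]
a=cv2.resize(t[55:190,360:440],None,fx=4,fy=4,interpolation=cv2.INTER_CUBIC)
b=cv2.resize(t[55:190,160:270],None,fx=4,fy=4,interpolation=cv2.INTER_CUBIC)
cv2.imwrite("pics/c2.png",np.hstack([b,a]))
E
```

```text
(no output)
```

View pics/c2.png

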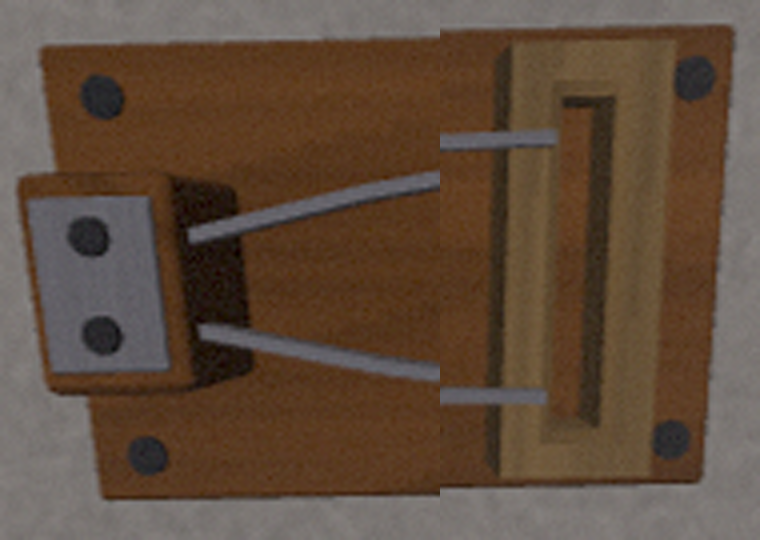

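{"name": "jog_arm", "arguments": {
  "targets": [
    [[1, -0.5, -0.01, 0, 0, 0.02, 0], [1, -0.5, -0.01, 0, 0, 0.02, 0], [1, -0.5, -0.01, 0, 0, 0.02, 0], [1, -0.5, -0.01, 0, 0, 0.02, 0], [1, -0.5, -0.01, 0, 0, 0.02, 0]]
  ]
}}

```text
time: 1.87
ee_pos: [0.5387, -0.1956, 0.2544]
ee_rot: [0.689, 0.724, -0.0, 0.004]
ft_force: [0.4, 0.6, -0.3]
gripper_width: 0.0855
```

{"name": "jog_arm", "arguments": {
  "targets": [
    [[1, -0.32, -0.01, 0, 0, 0, 0], [1, -0.32, -0.01, 0, 0, 0, 0], [1, -0.32, -0.01, 0, 0, 0, 0], [1, -0.32, -0.01, 0, 0, 0, 0], [1, -0.32, -0.01, 0, 0, 0, 0]]
  ]
}}

```text
time: 2.28
ee_pos: [0.5405, -0.3258, 0.2542]
ee_rot: [0.691, 0.723, -0.0, 0.003]
ft_force: [-0.7, 0.4, 0.2]
gripper_width: 0.0852
```

```bash
python3 - <<'E'
from h import *
print(r.get_state()["time"],r.get_state()["joints"])
move([.54,-.33,.26],np.radians(3.2))
m=camera_model("wrist");p,d=grab_frame("wrist");cv2.imwrite("pics/w2.png",p[:,:,::-1]);np.savez("w2.npz",p=p,d=d,**m)
E
```

```text
2.2833 [-0.6106871   0.29660054  1.60128004 -0.001624    1.23756201 -0.6560711 ]
[-0.0105 -0.0016 -0.0146]
[ 0.0075  0.0095 -0.019 ]
[ 0.0149 -0.0117  5.981 ]
```

View pics/w2.png

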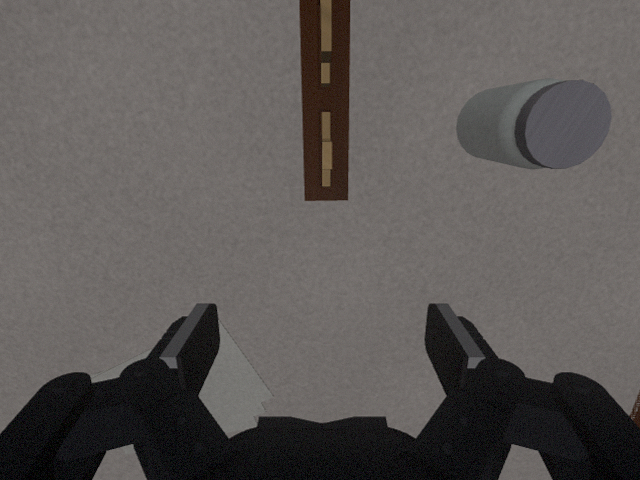

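```bash
python3 - <<'E'
from h import *
t=np.load("w2.npz")["p"][:,:,::-1]
a=cv2.resize(t[0:210,290:360],None,fx=2.8,fy=2.8,interpolation=cv2.INTER_CUBIC)
b=cv2.resize(t[95:205,295:355],None,fx=5,fy=5,interpolation=cv2.INTER_CUBIC)
c=np.zeros((590,520,3),np.uint8);c[:a.shape[0],:a.shape[1]]=a;c[:b.shape[0],200:200+b.shape[1]]=b
cv2.imwrite("pics/c3.png",c)
w=np.load("w1.npz"); m={k:w[k] for k in("K","rvec","tvec")}
f=lambda x,y:(360+(x-440)/4,55+y/4)
g=lambda x,y:(160+x/4,55+y/4)
B=ray(m,[f(513,40),f(676,42),f(650,476),f(500,477)],.045)
S=ray(m,[f(553,80),f(615,82),f(600,442),f(541,440)],.045)
Q=ray(m,[g(41,46),f(735,27),f(702,482),g(103,497)],.015)
for n,P in(("blk",B),("slot",S),("base",Q)):
    a=P[0]+P[1]-P[2]-P[3]; print(n,P.round(4)[:,:2].tolist(),P.mean(0),np.degrees(np.arctan2(a[1],a[0]))-90)
a=Q[1]+Q[2]-Q[0]-Q[3];print(np.degrees(np.arctan2(a[1],a[0])), np.linalg.norm(Q[1]-Q[2]),np.linalg.norm(Q[1]-Q[0]))
tip=ray(m,[f(557,137),f(546,397)],.058);print("tips",tip)
E
```

```text
blk [[0.5712, 0.1389], [0.6072, 0.1404], [0.614, 0.0452], [0.5778, 0.043]] [0.59253996 0.09188902 0.045     ] 4.0427511771978715
slot [[0.5809, 0.1313], [0.5947, 0.1317], [0.601, 0.0526], [0.5868, 0.0524]] [0.59082943 0.0919946  0.045     ] 4.391406241897556
base [[0.3754, 0.1313], [0.6279, 0.1486], [0.6356, 0.0404], [0.383, 0.0231]] [0.50549317 0.08586715 0.015     ] 4.035078896970475
3.916723951901364 0.10852874289426628 0.2531321284280894
tips [[0.58089009 0.11860652 0.058     ]
 [0.58452828 0.06354598 0.058     ]]
```

View pics/c3.png

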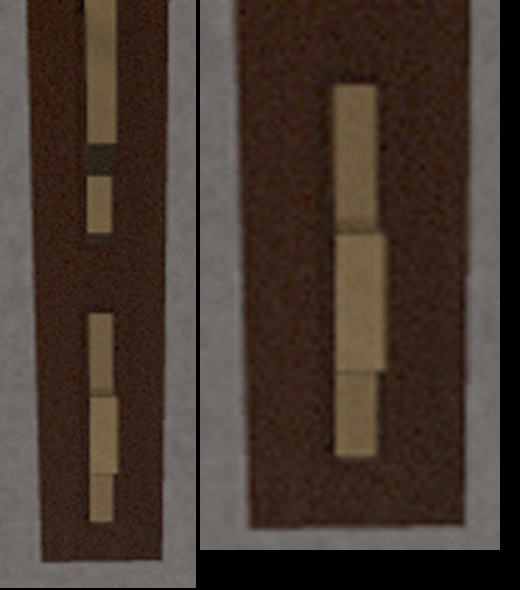

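```bash
python3 - <<'E'
from h import *
w=np.load("w2.npz"); m={k:w[k] for k in("K","rvec","tvec")}
f=lambda x,y:(295+(x-200)/5,95+y/5)
T=ray(m,[f(335,235),f(385,235),f(386,370),f(336,370)],.100)
L=ray(m,[f(332,85),f(377,85),f(377,457),f(334,457)],.045)
K=ray(m,[f(238,120),f(469,110),f(465,525),f(248,525)],.025)
for n,P in(("tongue",T),("lower",L),("rack",K)):
    a=P[0]+P[1]-P[2]-P[3]; print(n,P.round(4)[:,:2].tolist(),P.mean(0),np.degrees(np.arctan2(a[1],a[0]))-90, np.linalg.norm(a)/2)
move([.5435,-.270,.066],np.radians(3.2))
E
```

```text
tongue [[0.5386, -0.2629], [0.5466, -0.2625], [0.5479, -0.2839], [0.5397, -0.2843]] [ 0.54320258 -0.27340298  0.1       ] 3.335640873743799 0.021457763105247083
lower [[0.5371, -0.2389], [0.5454, -0.2386], [0.5491, -0.3079], [0.5406, -0.3082]] [ 0.54306169 -0.27340429  0.045     ] 3.0055044463105247 0.06939818196318655
rack [[0.5188, -0.2459], [0.5643, -0.2419], [0.5692, -0.3249], [0.5233, -0.327]] [ 0.54390922 -0.28491159  0.025     ] 3.2875076668871372 0.08221207860398909
[0.1356 0.0121 0.4698]
[ 0.0068  0.007  -0.0156]
[ 0.0109 -0.0107  5.9843]
```

{"name": "jog_arm", "arguments": {
  "targets": [
    [[1, 0.13, 0.01, 0.1, 0, 0, -0.02], [1, 0.13, 0.01, 0.2, 0, 0, -0.02], [1, 0.13, 0.01, 0.24, 0, 0, -0.02], [1, 0.13, 0.01, 0.24, 0, 0, -0.02], [1, 0.13, 0.01, 0.24, 0, 0, -0.02]]
  ]
}}

```text
time: 2.75
ee_pos: [0.5409, -0.2688, 0.1559]
ee_rot: [0.685, 0.728, -0.001, -0.0]
ft_force: [0.3, -0.3, 0.4]
gripper_width: 0.0852
```

```bash
python3 - <<'E'
from h import *
print(r.get_state()["time"])
move([.543,-.2734,.066],np.radians(3.1))
p,d=grab_frame("wrist");cv2.imwrite("pics/w3.png",p[:,:,::-1])
E
```

```text
2.75
[-0.0118  0.0048  0.2249]
[-0.0024  0.0005  0.0133]
[-8.0000e-04 -3.7000e-03 -5.9867e+00]
```

View pics/w3.png

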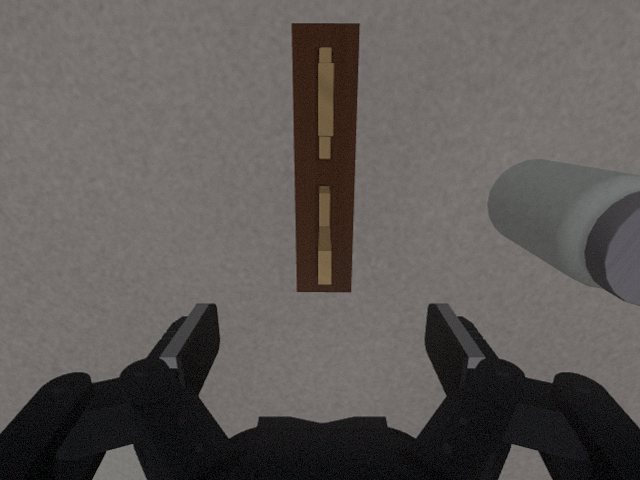

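{"name": "jog_arm", "arguments": {
  "targets": [
    [[1, -0.012, 0.005, 0.06, 0, 0, 0.01], [1, -0.012, 0.005, 0.12, 0, 0, 0.01], [1, -0.012, 0.005, 0.18, 0, 0, 0.01], [1, -0.012, 0.005, 0.225, 0, 0, 0.01], [1, -0.012, 0.005, 0.225, 0, 0, 0.01]]
  ]
}}

```text
time: 3.22
ee_pos: [0.545, -0.2755, 0.0677]
ee_rot: [0.687, 0.726, -0.0, 0.001]
ft_force: [-0.4, 0.5, -0.5]
gripper_width: 0.0853
```

```bash
python3 - <<'E'
from h import *
print(r.get_state()["time"],r.get_state()["ft_force"])
move([.543,-.2734,.066],np.radians(3.1))
p,d=grab_frame("wrist");cv2.imwrite("pics/w4.png",p[:,:,::-1])
E
```

```text
3.2167 [-0.3951635   0.45268706 -0.47096549]
[ 0.0055 -0.0046  0.0042]
[0.0032 0.0046 0.0013]
[-7.2000e-03  5.0000e-03 -5.9987e+00]
```

View pics/w4.png

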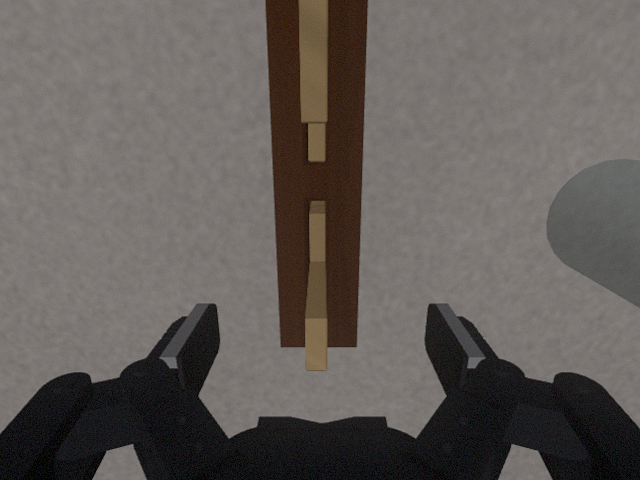

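{"name": "jog_arm", "arguments": {
  "newtons": 30,
  "targets": [
    [[1, 0.005, -0.005, 0.003, 0, 0, 0], [1, 0.005, -0.005, 0.003, 0, 0, 0], [-1, 0.005, -0.005, 0.003, 0, 0, 0], [-1, 0.005, -0.005, 0.003, 0, 0, 0], [-1, 0.005, -0.005, 0.003, 0, 0, 0]]
  ]
}}

```text
time: 3.68
ee_pos: [0.5447, -0.2747, 0.0695]
ee_rot: [0.687, 0.726, 0.0, 0.004]
ft_force: [-0.4, 0.1, -0.0]
gripper_width: 0.0514
```

{"name": "jog_arm", "arguments": {
  "targets": [
    [[-1, 0, 0, 0, 0, 0, 0], [-1, 0, 0, 0, 0, 0, 0], [-1, 0, 0, 0, 0, 0, 0], [-1, 0, 0, 0, 0, 0, 0], [-1, 0, 0, 0, 0, 0, 0]]
  ]
}}

```text
time: 4.1
ee_pos: [0.5444, -0.2747, 0.0696]
ee_rot: [0.687, 0.726, 0.0, 0.003]
ft_force: [-1.2, -0.1, 2.2]
gripper_width: 0.0078
```

{"name": "jog_arm", "arguments": {
  "targets": [
    [[-1, 0, 0, 0, 0, 0, 0], [-1, 0, 0, 0, 0, 0, 0], [-1, 0, 0, 0, 0, 0, 0], [-1, 0, 0, 0, 0, 0, 0], [-1, 0, 0, 0, 0, 0, 0]]
  ]
}}

```text
time: 4.52
ee_pos: [0.5444, -0.2747, 0.0696]
ee_rot: [0.687, 0.726, 0.0, 0.003]
ft_force: [-0.3, 0.3, 1.6]
gripper_width: 0.0077
```

{"name": "jog_arm", "arguments": {
  "targets": [
    [[-1, 0, 0, -0.04, 0, 0, 0], [-1, 0, 0, -0.08, 0, 0, 0], [-1, 0, 0, -0.14, 0, 0, 0], [-1, 0, 0, -0.2, 0, 0, 0], [-1, 0, 0, -0.2, 0, 0, 0]]
  ]
}}

```text
time: 4.93
ee_pos: [0.5476, -0.2763, 0.1549]
ee_rot: [0.687, 0.726, 0.001, 0.008]
ft_force: [1.3, 0.3, 0.5]
gripper_width: 0.0077
```

{"name": "jog_arm", "arguments": {
  "targets": [
    [[-1, 0, 0, -0.05, 0, 0, 0], [-1, 0, 0, -0.05, 0, 0, 0], [-1, 0, 0, -0.05, 0, 0, 0]]
  ]
}}

```text
time: 5.18
ee_pos: [0.5483, -0.2766, 0.1756]
ee_rot: [0.687, 0.726, 0.002, 0.01]
ft_force: [0.8, 0.5, -0.1]
gripper_width: 0.008
```

```bash
python3 - <<'E'
from h import *
print(r.get_state()["time"],r.get_state()["ee_pos"])
move([.5926,.0919,.19],np.radians(4))
m=camera_model("wrist");p,d=grab_frame("wrist");np.savez("w5.npz",p=p,d=d,**m);cv2.imwrite("pics/w5.png",p[:,:,::-1])
p,d=grab_frame("scene");cv2.imwrite("pics/s5.png",cv2.resize(p[180:360,150:390,::-1],None,fx=3,fy=3))
E
```

```text
5.1833 [ 0.54833432 -0.27657468  0.17559438]
[ 0.9132  0.1617 -0.0444]
[ 0.0306  0.0231 -0.0284]
[ 0.0361 -0.0478  5.9713]
```

View pics/w5.png

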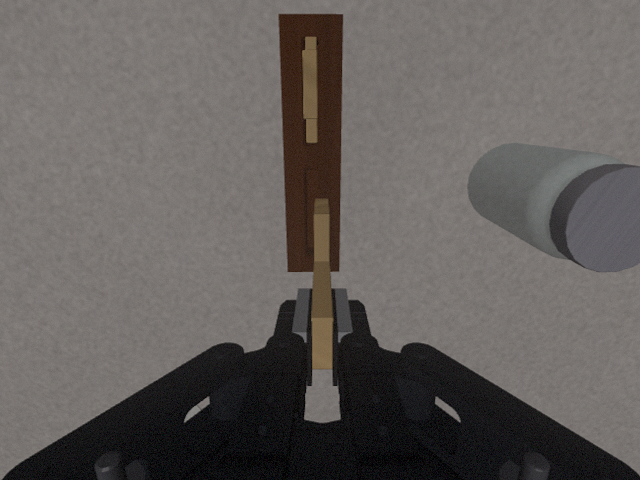

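View pics/s5.png

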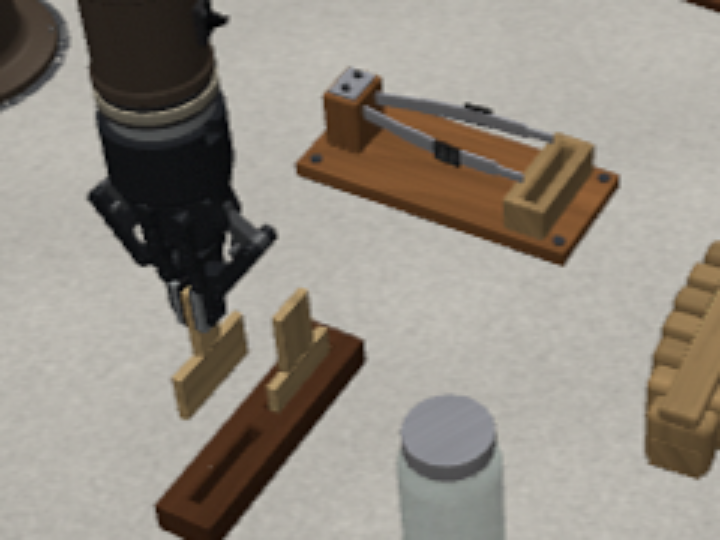

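```bash
python3 - <<'E'
from h import *
t=np.load("w5.npz")["p"][:,:,::-1]
cv2.imwrite("pics/c5.png",cv2.resize(t[190:380,285:360],None,fx=3.1,fy=3.1,interpolation=cv2.INTER_CUBIC))
w=np.load("w5.npz"); m={k:w[k] for k in("K","rvec","tvec")}
s=r.get_state(); q=R.from_quat(s["ee_rot"]); print(s["ee_pos"])
z=s["ee_pos"][2]
for h,uv in((.0304,[(312,318),(332,318),(333,368),(312,368)]),(-.0246,[(314,213),(329,213),(330,262),(314,262)])):
    P=ray(m,uv,z+h); print(q.inv().apply(P-s["ee_pos"]).round(4))
E
```

```text
[ 0.54653096 -0.27556922  0.17325418]
[[ 0.0097 -0.0014 -0.0305]
 [ 0.0097  0.0058 -0.0304]
 [-0.0121  0.0064 -0.0302]
 [-0.012  -0.0016 -0.0303]]
[[ 0.0353 -0.0015  0.0243]
 [ 0.0353  0.0058  0.0243]
 [ 0.0095  0.0065  0.0246]
 [ 0.0096 -0.0017  0.0245]]
```

View pics/c5.png

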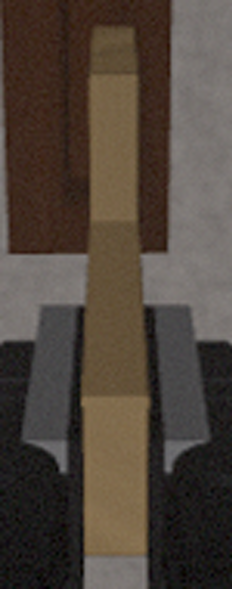

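{"name": "jog_arm", "arguments": {
  "targets": [
    [[-1, 0, 0, -0.08, 0.03, 0.02, -0.03], [-1, 0.1, 0.01, -0.08, 0.03, 0.02, -0.03], [-1, 0.2, 0.03, -0.08, 0.03, 0.02, -0.03], [-1, 0.3, 0.05, -0.08, 0.03, 0.02, -0.03], [-1, 0.4, 0.07, -0.08, 0.03, 0.02, -0.03]]
  ]
}}

```text
time: 5.7
ee_pos: [0.5642, -0.1124, 0.2021]
ee_rot: [0.682, 0.731, -0.002, -0.003]
ft_force: [0.4, -0.6, -0.6]
gripper_width: 0.0075
```

{"name": "jog_arm", "arguments": {
  "targets": [
    [[-1, 0.1, 0.02, 0, 0, 0, 0], [-1, 0.2, 0.04, 0, 0, 0, 0], [-1, 0.3, 0.06, 0, 0, 0, 0], [-1, 0.4, 0.08, 0, 0, 0, 0], [-1, 0.4, 0.08, 0, 0, 0, 0]]
  ]
}}

```text
time: 6.12
ee_pos: [0.5842, 0.0566, 0.2003]
ee_rot: [0.68, 0.733, -0.001, -0.006]
ft_force: [-0.7, -0.4, -0.8]
gripper_width: 0.0074
```

```bash
python3 - <<'E'
from h import *
print(r.get_state()["time"],r.get_state()["ee_pos"])
move([.5926,.0919,.17],np.radians(4))
E
```

```text
6.1167 [0.58421123 0.05664878 0.20025668]
[0.0858 0.0282 0.076 ]
[-0.0173 -0.0133  0.01  ]
[ 0.0209 -0.0271 -5.9899]
```

{"name": "jog_arm", "arguments": {
  "targets": [
    [[-1, 0.086, 0.028, 0, -0.017, -0.013, 0.01], [-1, 0.086, 0.028, 0.04, -0.017, -0.013, 0.01], [-1, 0.086, 0.028, 0.075, -0.017, -0.013, 0.01], [-1, 0.086, 0.028, 0.075, -0.017, -0.013, 0.01], [-1, 0.086, 0.028, 0.075, -0.017, -0.013, 0.01]]
  ]
}}

```text
time: 6.53
ee_pos: [0.5906, 0.0916, 0.1678]
ee_rot: [0.682, 0.731, -0.002, -0.002]
ft_force: [0.2, -0.5, -0.2]
gripper_width: 0.0077
```

```bash
python3 - <<'E'
from h import *
print(r.get_state()["time"],r.get_state()["ee_pos"])
move([.5926,.0919,.12],np.radians(4))
m=camera_model("wrist");s=r.get_state();p,d=grab_frame("wrist");np.savez("w6.npz",p=p,d=d,pos=s["ee_pos"],q=s["ee_rot"],**m);cv2.imwrite("pics/w6.png",p[:,:,::-1])
E
```

```text
6.5333 [0.59058942 0.09161264 0.16780209]
[0.0004 0.0057 0.1195]
[-0.0105  0.      0.0001]
[-1.0000e-04 -1.6400e-02 -5.9998e+00]
```

View pics/w6.png

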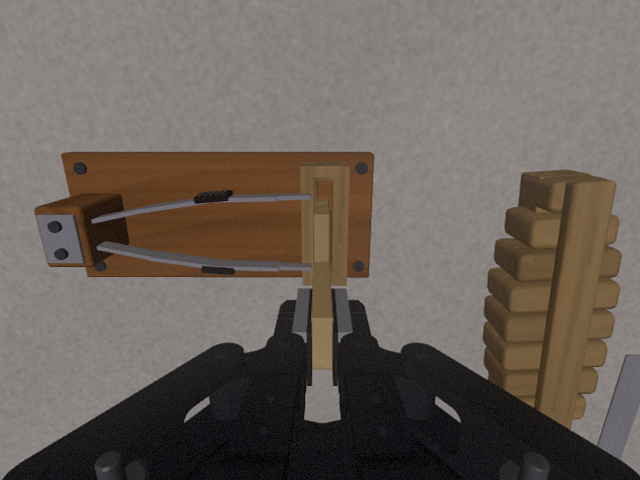

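```bash
python3 - <<'E'
import cv2,numpy as np
t=np.load("w6.npz")["p"][:,:,::-1]
cv2.imwrite("pics/c6.png",cv2.resize(t[155:295,280:380],None,fx=4,fy=4,interpolation=cv2.INTER_CUBIC))
E
```

```text
(no output)
```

View pics/c6.png

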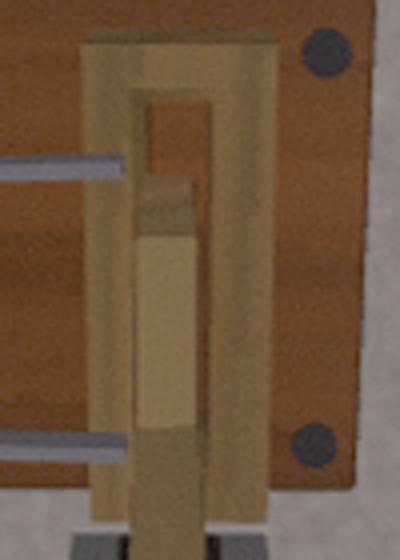

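```bash
python3 - <<'E'
from h import *
w=np.load("w6.npz"); m={k:w[k] for k in("K","rvec","tvec")}; pos=w["pos"]; q=R.from_quat(w["q"])
f=lambda x,y:(280+x/4,155+y/4)
B=ray(m,[f(81,42),f(278,42),f(267,522),f(91,522)],.045)
a=B[0]+B[1]-B[2]-B[3]; print("blk",B.round(4)[:,:2].tolist(),B.mean(0),np.degrees(np.arctan2(a[1],a[0]))-90)
Q=ray(m,[f(374,0),f(355,490)],.015); 
G=ray(m,[f(135,235),f(196,236),f(196,428),f(133,428)],pos[2]-.0246); print("gauge sh",q.inv().apply(G-pos).round(4))
T=ray(m,[(312,318),(332,318),(333,368),(312,368)],pos[2]+.0304); print("gauge top",q.inv().apply(T-pos).round(4))
print(pos)
# block corner from full image other points: base left corners
P=ray(m,[(65,153),(373,152),(369,277),(88,277)],.015);a=P[1]+P[2]-P[0]-P[3];y=np.arctan2(a[1],a[0]);c=P.mean(0)
print("base",c,np.degrees(y),c+.0875*np.array([np.cos(y),np.sin(y),0]),np.linalg.norm(P[1]-P[0]))
move([.5926,.0919,.12],np.radians(4))
E
```

```text
blk [[0.571, 0.1389], [0.607, 0.1414], [0.6138, 0.0452], [0.578, 0.0426]] [0.59247238 0.09200769 0.045     ] 4.102798413892927
gauge sh [[ 0.0365 -0.0035  0.0246]
 [ 0.0364  0.0039  0.0246]
 [ 0.0116  0.004   0.0246]
 [ 0.0116 -0.0039  0.0246]]
gauge top [[ 0.012  -0.003  -0.0304]
 [ 0.0121  0.0041 -0.0304]
 [-0.0091  0.0047 -0.0304]
 [-0.0092 -0.0032 -0.0304]]
[0.59058942 0.09161264 0.16780209]
base [0.50610207 0.08636383 0.015     ] 4.208117089098904 [0.59336618 0.09278454 0.015     ] 0.24955435828226913
[0.001  0.0027 0.1228]
[-0.0053 -0.0001 -0.0009]
[-1.0000e-04  8.3000e-03  5.9991e+00]
```

{"name": "jog_arm", "arguments": {
  "targets": [
    [[-1, -0.002, 0.004, 0.05, -0.005, 0, 0], [-1, -0.002, 0.004, 0.1, -0.005, 0, 0], [-1, -0.002, 0.004, 0.125, -0.005, 0, 0], [-1, -0.002, 0.004, 0.125, -0.005, 0, 0], [-1, -0.002, 0.004, 0.125, -0.005, 0, 0]]
  ]
}}

```text
time: 7.0
ee_pos: [0.5932, 0.0902, 0.1191]
ee_rot: [0.682, 0.731, -0.0, -0.0]
ft_force: [-0.1, 0.2, 0.4]
gripper_width: 0.0073
```

```bash
python3 - <<'E'
from h import *
print(r.get_state()["time"],r.get_state()["ee_pos"])
m=camera_model("wrist");s=r.get_state();p,d=grab_frame("wrist");np.savez("w7.npz",p=p,d=d,pos=s["ee_pos"],q=s["ee_rot"],**m)
cv2.imwrite("pics/w7.png",cv2.resize(p[100:400,220:420,::-1],None,fx=2,fy=2))
move([.5926,.0907,.077],np.radians(4))
E
```

```text
7.0 [0.59316733 0.0902343  0.11912517]
[ 0.0009 -0.0036  0.1076]
[ 0.0025 -0.0001 -0.002 ]
[-2.000e-04 -3.900e-03  5.998e+00]
```

View pics/w7.png

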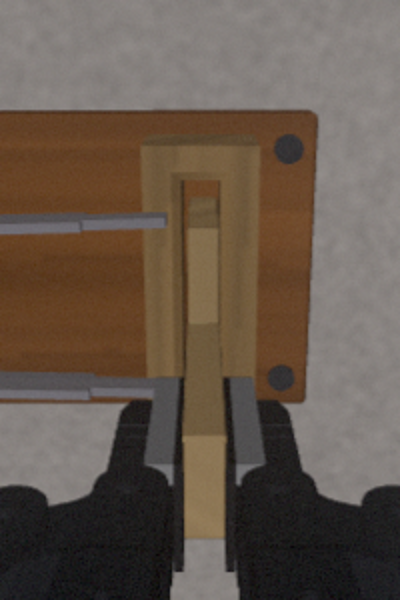

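{"name": "jog_arm", "arguments": {
  "targets": [
    [[-1, 0, -0.002, 0.01, 0, 0, 0], [-1, 0, -0.002, 0.02, 0, 0, 0], [-1, 0, -0.002, 0.035, 0, 0, 0], [-1, 0, -0.002, 0.05, 0, 0, 0], [-1, 0, -0.002, 0.05, 0, 0, 0]]
  ]
}}

```text
time: 7.47
ee_pos: [0.5924, 0.0904, 0.0991]
ee_rot: [0.682, 0.731, -0.0, -0.0]
ft_force: [-0.2, -0.5, -0.7]
gripper_width: 0.0075
```

```bash
python3 - <<'E'
from h import *
p,d=grab_frame("wrist")
cv2.imwrite("pics/w8.png",cv2.resize(p[100:400,220:420,::-1],None,fx=2,fy=2))
move([.5926,.0907,.077],np.radians(4)); print(r.get_state()["ft_force"])
E
```

```text
[0.0008 0.0002 0.0555]
[-0.0002  0.     -0.0018]
[0.0000e+00 3.0000e-04 5.9982e+00]
[ 0.3150215   0.59247623 -1.07338724]
```

View pics/w8.png

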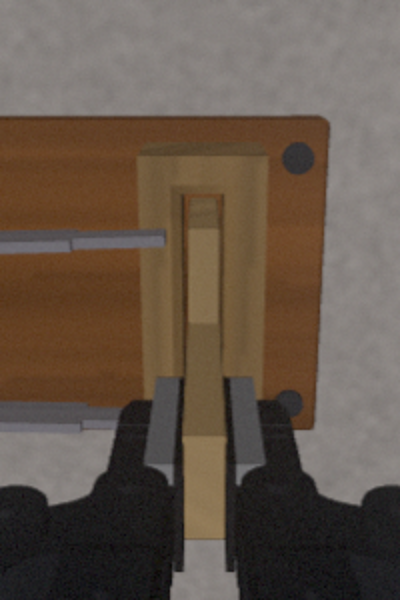

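{"name": "jog_arm", "arguments": {
  "targets": [
    [[-1, 0, 0, 0.015, 0, 0, 0], [-1, 0, 0, 0.03, 0, 0, 0], [-1, 0, 0, 0.045, 0, 0, 0], [-1, 0, 0, 0.05, 0, 0, 0], [-1, 0, 0, 0.05, 0, 0, 0]]
  ]
}}

```text
time: 7.93
ee_pos: [0.5918, 0.0904, 0.0781]
ee_rot: [0.682, 0.731, -0.001, -0.001]
ft_force: [0.2, -0.4, -1.0]
gripper_width: 0.0073
```

{"name": "jog_arm", "arguments": {
  "targets": [
    [[-1, 0, 0, 0.004, 0, 0, 0], [-1, 0, 0, 0.008, 0, 0, 0], [-1, 0, 0, 0.01, 0, 0, 0], [-1, 0, 0, 0.01, 0, 0, 0]]
  ]
}}

```text
time: 8.27
ee_pos: [0.5928, 0.0906, 0.0773]
ee_rot: [0.682, 0.731, -0.0, -0.0]
ft_force: [-4.4, 1.0, 13.3]
gripper_width: 0.0077
```

{"name": "jog_arm", "arguments": {
  "targets": [
    [[-1, 0, 0, -0.003, 0, 0, 0], [-0.3, 0, 0, -0.003, 0, 0, 0], [-0.3, 0, 0, -0.003, 0, 0, 0], [-0.3, 0, 0, -0.003, 0, 0, 0], [-0.3, 0, 0, -0.003, 0, 0, 0]]
  ]
}}

```text
time: 8.68
ee_pos: [0.5924, 0.0906, 0.078]
ee_rot: [0.682, 0.731, -0.001, -0.001]
ft_force: [0.5, 0.0, 0.3]
gripper_width: 0.0298
```

```bash
python3 - <<'E'
from h import *
p,d=grab_frame("wrist")
cv2.imwrite("pics/w9.png",cv2.resize(p[100:400,220:420,::-1],None,fx=2,fy=2))
print(r.get_state()["ft_force"],r.get_state()["gripper_width"])
E
```

```text
[-0.05559613  0.27720677  0.71199215] 0.030286278981024033
```

View pics/w9.png

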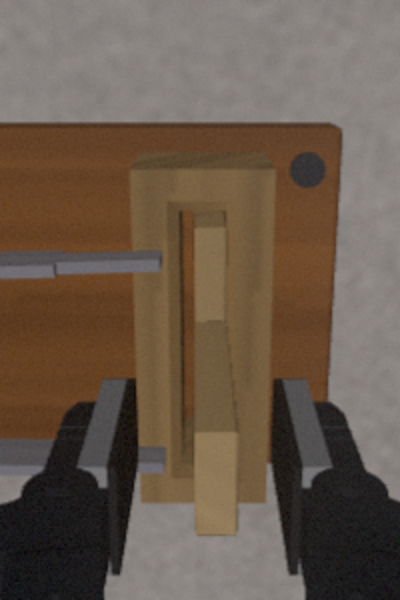

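{"name": "jog_arm", "arguments": {
  "targets": [
    [[-0.3, 0, 0, -0.1, 0, 0, 0], [-0.3, 0, 0, -0.2, 0, 0, 0], [-0.3, 0, 0, -0.3, 0, 0, 0], [-0.3, 0, 0, -0.35, 0, 0, 0], [0.5, 0, 0, -0.35, 0, 0, 0]]
  ]
}}

```text
time: 9.15
ee_pos: [0.5971, 0.0909, 0.2249]
ee_rot: [0.682, 0.731, 0.004, 0.003]
ft_force: [1.5, -0.0, 0.5]
gripper_width: 0.0407
```

```bash
python3 - <<'E'
from h import *
m=camera_model("wrist");s=r.get_state();q=R.from_quat(s["ee_rot"]);C=-cv2.Rodrigues(m["rvec"])[0].T@m["tvec"].ravel()
print("cam tool",q.inv().apply(C-s["ee_pos"]),s["joints"],s["time"])
p,d=grab_frame("wrist");np.savez("w10.npz",p=p,d=d,**m)
cv2.imwrite("pics/w10.png",p[:,:,::-1])
move([.5138,.0864,.15],np.radians(-86))
E
```

```text
cam tool [ 0.07820812  0.00066377 -0.14299799] [7.89543146e-02 2.67733699e-01 1.69926949e+00 1.63215693e-04
 1.16408650e+00 9.88564340e-03] 9.15
[ 0.0031 -0.2046  0.178 ]
[ 0.0078 -0.0083  2.9985]
[ 0.0083  0.0078 -3.0015]
```

View pics/w10.png

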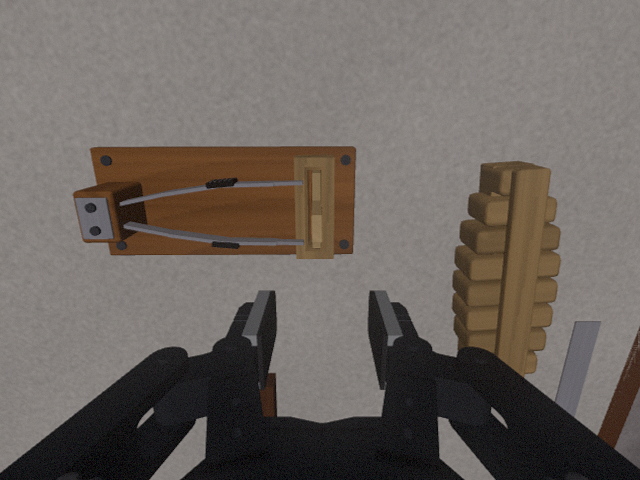

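{"name": "jog_arm", "arguments": {
  "targets": [
    [[1, 0, -0.1, 0, 0, 0, 1], [1, 0, -0.2, 0, 0, 0, 1], [1, 0, -0.2, 0, 0, 0, 1], [1, 0, -0.2, 0, 0, 0, 1], [1, 0, -0.2, 0, 0, 0, 1]]
  ]
}}

```text
time: 9.62
ee_pos: [0.5128, 0.0851, 0.2187]
ee_rot: [0.849, 0.528, 0.0, 0.0]
ft_force: [0.2, 0.4, 0.5]
gripper_width: 0.0852
```

{"name": "jog_arm", "arguments": {
  "targets": [
    [[1, 0, 0, 0, 0, 0, 1], [1, 0, 0, 0, 0, 0, 1], [1, 0, 0, 0, 0, 0, 1], [1, 0, 0, 0, 0, 0, 1], [1, 0, 0, 0, 0, 0, 1]]
  ]
}}

```text
time: 10.03
ee_pos: [0.5124, 0.085, 0.2172]
ee_rot: [0.957, 0.29, -0.001, -0.0]
ft_force: [0.6, -0.2, 1.0]
gripper_width: 0.0854
```

{"name": "jog_arm", "arguments": {
  "targets": [
    [[1, 0, 0, 0, 0, 0, 1], [1, 0, 0, 0, 0, 0, 1], [1, 0, 0, 0, 0, 0, 1], [1, 0, 0, 0, 0, 0, 1], [1, 0, 0, 0, 0, 0, 1]]
  ]
}}

```text
time: 10.45
ee_pos: [0.5121, 0.0849, 0.2158]
ee_rot: [1.0, 0.031, -0.002, 0.0]
ft_force: [-0.2, -0.2, 0.1]
gripper_width: 0.0854
```

```bash
python3 - <<'E'
from h import *
m=camera_model("wrist");s=r.get_state();print(s["ee_pos"],s["joints"],s["time"])
p,d=grab_frame("wrist");np.savez("w11.npz",p=p,d=d,**m)
cv2.imwrite("pics/w11.png",p[:,:,::-1])
move([.5138,.0864,.15],np.radians(-86))
E
```

```text
[0.51207378 0.08490737 0.21576987] [8.03469363e-02 1.22936587e-01 1.89269689e+00 1.18964326e-04
 1.13023687e+00 1.58938766e+00] 10.45
[ 0.0052 -0.0035  0.1645]
[-0.0001  0.008  -0.0119]
[1.260e-02 2.000e-04 5.988e+00]
```

View pics/w11.png

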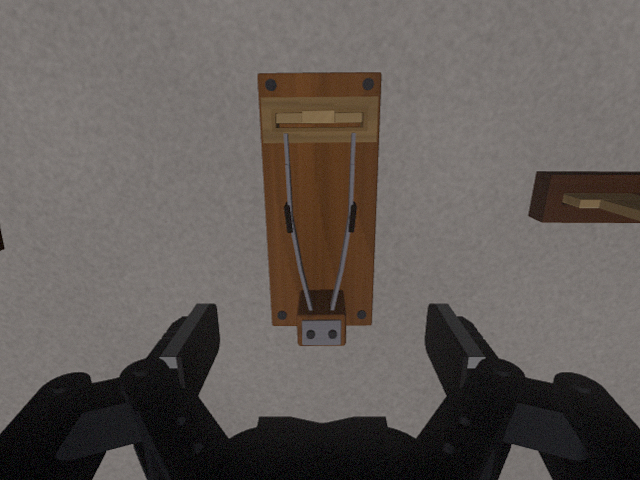

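```bash
python3 - <<'E'
from h import *
w=np.load("w11.npz"); m={k:w[k] for k in("K","rvec","tvec")}
cv2.imwrite("pics/c11.png",cv2.resize(w["p"][90:240,255:385,::-1],None,fx=4,fy=4,interpolation=cv2.INTER_CUBIC))
E
```

```text
(no output)
```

View pics/c11.png

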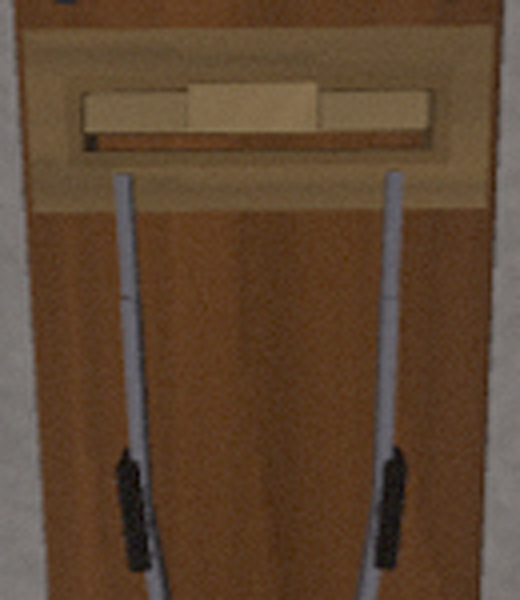

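```bash
python3 - <<'E'
from h import *
w=np.load("w11.npz"); m={k:w[k] for k in("K","rvec","tvec")}
f=lambda x,y:(255+x/4,90+y/4)
P=ray(m,[f(123,515),f(399,513)],.064); print("grips",P,P.mean(0),np.linalg.norm(P[0]-P[1]))
T=ray(m,[f(132,173),f(387,173)],.060); print("tips",T,T.mean(0),np.linalg.norm(T[0]-T[1]))
G=ray(m,[f(188,85),f(317,83)],.108); print("tongue",G,np.linalg.norm(G[0]-G[1]))
S=ray(m,[f(85,90),f(430,91)],.053); print("should",S,S.mean(0),np.linalg.norm(S[0]-S[1]))
E
```

```text
grips [[0.51037975 0.11561368 0.064     ]
 [0.51446082 0.05700832 0.064     ]] [0.51242028 0.086311   0.064     ] 0.05874729004868477
tips [[0.58027106 0.11632595 0.06      ]
 [0.58343142 0.06532913 0.06      ]] [0.58185124 0.09082754 0.06      ] 0.05109466062023762
tongue [[0.59661247 0.10325795 0.108     ]
 [0.59823969 0.08202201 0.108     ]] 0.021298199862109537
should [[0.59548824 0.12692983 0.053     ]
 [0.59959806 0.05750032 0.053     ]] [0.59754315 0.09221508 0.053     ] 0.06955104074808129
```

{"name": "jog_arm", "arguments": {
  "targets": [
    [[1, 0.003, -0.003, 0.1, 0, 0.008, -0.012], [1, 0.003, -0.003, 0.2, 0, 0.008, -0.012], [1, 0.003, -0.003, 0.28, 0, 0.008, -0.012], [1, 0.003, -0.003, 0.3, 0, 0.008, -0.012], [1, 0.003, -0.003, 0.3, 0, 0.008, -0.012]]
  ]
}}

```text
time: 10.92
ee_pos: [0.5094, 0.0858, 0.0921]
ee_rot: [0.999, 0.036, -0.004, 0.0]
ft_force: [0.2, 0.1, 0.0]
gripper_width: 0.0857
```

```bash
python3 - <<'E'
from h import *
s=r.get_state();print(s["ee_pos"],s["time"])
p,d=grab_frame("wrist")
cv2.imwrite("pics/w12.png",p[:,:,::-1])
move([.513,.0863,.032],np.radians(-86))
E
```

```text
[0.50935945 0.08581575 0.09210821] 10.9167
[ 0.0035 -0.0004  0.1565]
[-0.0001  0.0065  0.0025]
[-1.0200e-02 -1.0000e-04 -5.9975e+00]
```

View pics/w12.png

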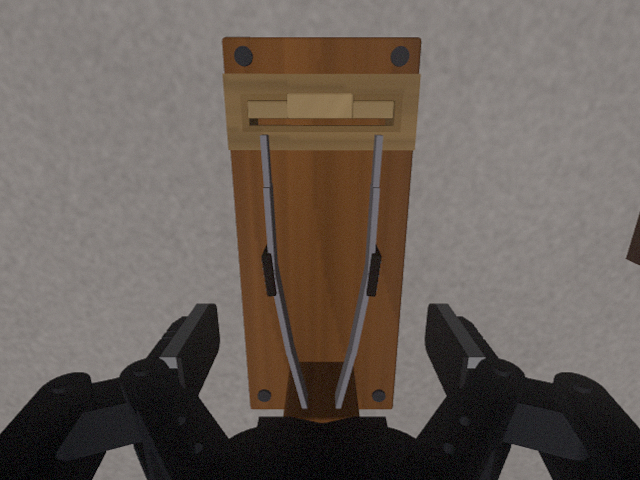

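{"name": "jog_arm", "arguments": {
  "targets": [
    [[1, 0.004, 0, 0.05, 0, 0.006, 0], [1, 0.004, 0, 0.1, 0, 0.006, 0], [1, 0.004, 0, 0.14, 0, 0.006, 0], [1, 0.004, 0, 0.155, 0, 0.006, 0], [1, 0.004, 0, 0.155, 0, 0.006, 0]]
  ]
}}

```text
time: 11.38
ee_pos: [0.514, 0.0862, 0.0332]
ee_rot: [0.999, 0.036, 0.0, -0.0]
ft_force: [-0.5, -0.4, -0.3]
gripper_width: 0.0852
```

```bash
python3 - <<'E'
from h import *
s=r.get_state();print(s["ee_pos"],s["time"],s["ft_force"])
p,d=grab_frame("wrist")
cv2.imwrite("pics/w13.png",p[:,:,::-1])
p,d=grab_frame("scene")
cv2.imwrite("pics/s13.png",cv2.resize(p[130:300,180:400,::-1],None,fx=3,fy=3))
move([.513,.0863,.032],np.radians(-86))
E
```

```text
[0.5139773  0.08617933 0.03317656] 11.3833 [-0.4778322  -0.35125488 -0.26502715]
[-0.0052 -0.0004  0.0059]
[-0.0001 -0.0059  0.0033]
[ 9.2000e-03 -2.0000e-04 -5.9967e+00]
```

View pics/w13.png

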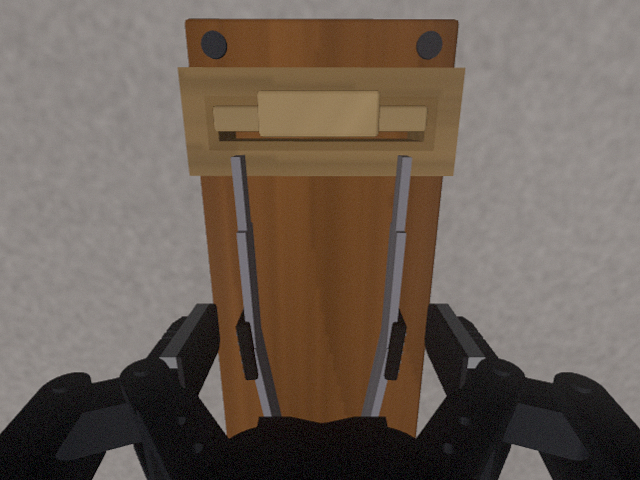

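View pics/s13.png

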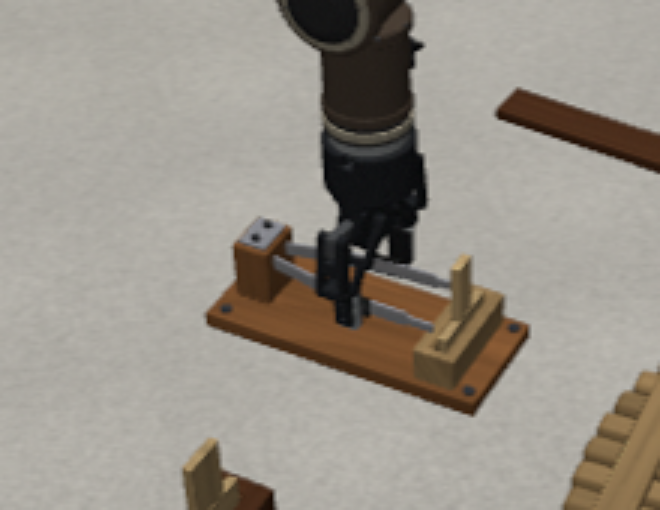

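{"name": "jog_arm", "arguments": {
  "newtons": 20,
  "targets": [
    [[0.6, -0.002, 0, 0.002, 0, 0, 0], [0.4, -0.002, 0, 0.002, 0, 0, 0], [0.2, -0.002, 0, 0.002, 0, 0, 0], [0.1, -0.002, 0, 0.002, 0, 0, 0], [0.1, -0.002, 0, 0.002, 0, 0, 0]]
  ]
}}

```text
time: 11.9
ee_pos: [0.5161, 0.0864, 0.0349]
ee_rot: [0.999, 0.036, 0.003, -0.0]
ft_force: [1.9, 0.6, 4.4]
gripper_width: 0.0473
```

{"name": "jog_arm", "arguments": {
  "targets": [
    [[0.05, 0, 0, 0, 0, 0, 0], [0, 0, 0, 0, 0, 0, 0], [0, 0, 0, 0, 0, 0, 0], [0, 0, 0, 0, 0, 0, 0], [0, 0, 0, 0, 0, 0, 0]]
  ]
}}

```text
time: 12.32
ee_pos: [0.5163, 0.0865, 0.0353]
ee_rot: [0.999, 0.036, 0.004, -0.0]
ft_force: [-1.0, -0.0, 6.4]
gripper_width: 0.0428
```

```bash
python3 - <<'E'
from h import *
s=r.get_state();print(s["ee_pos"],s["time"],s["ft_force"],s["gripper_width"])
m=camera_model("wrist");p,d=grab_frame("wrist");np.savez("w14.npz",p=p,d=d,**m)
cv2.imwrite("pics/w14.png",p[:,:,::-1])
cv2.imwrite("pics/c14.png",cv2.resize(p[70:200,230:420,::-1],None,fx=4,fy=4,interpolation=cv2.INTER_CUBIC))
E
```

```text
[0.51633569 0.08651692 0.03529114] 12.3167 [-0.97401211 -0.02141024  6.37605748] 0.04282307798350332
```

View pics/w14.png

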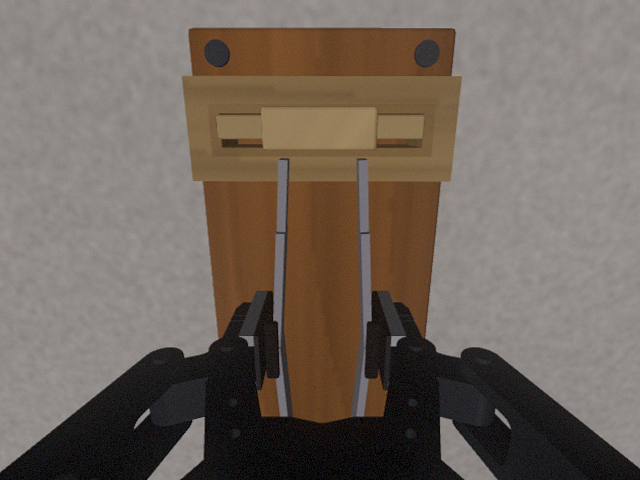

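View pics/c14.png

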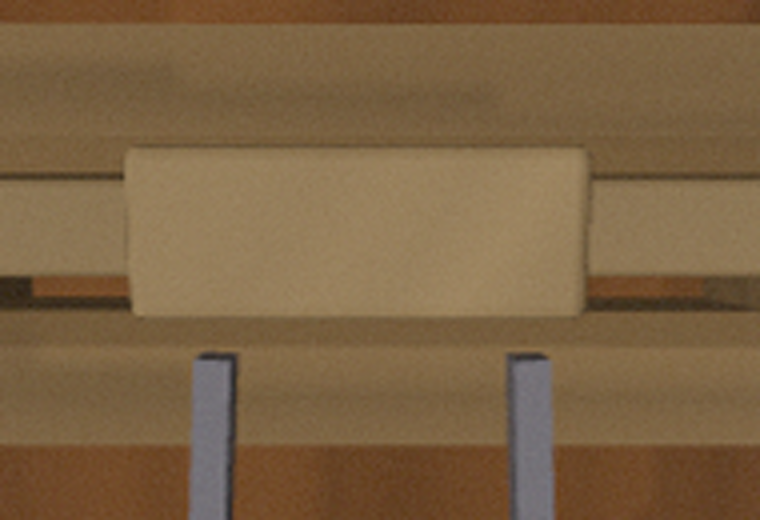

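```bash
python3 - <<'E'
from h import *
w=np.load("w14.npz"); m={k:w[k] for k in("K","rvec","tvec")};d=w["d"]
f=lambda x,y:(230+x/4,70+y/4)
gap=lambda a,b,y,z:np.linalg.norm(np.subtract(*ray(m,[f(a,y),f(b,y)],z)))
print("mid .055",gap(233.5,512,358,.055),"top.058",gap(230,516,358,.058),"bot .052",gap(237,508,358,.052))
print("tongue .108",gap(126,588,152,.108))
print("shoulder thick, block",gap(4*(183-230),4*(461-230),4*(76-70),.045))
for uv in((283,175),(363,175),(320,130),(300,170),(230,125)): 
    print(uv,d[uv[1],uv[0]])
R3=cv2.Rodrigues(m["rvec"])[0];C=-R3.T@m["tvec"].ravel();print(C)
def z(u,v):
    Pc=np.linalg.inv(m["K"])@[u,v,1]*d[v,u]; return R3.T@(Pc-m["tvec"].ravel())
for uv in((283,175),(363,175),(320,130),(300,172),(240,125)): print(uv,z(*uv).round(4))
print(m["K"][0,0])
E
```

```text
mid .055 0.02365019759059586 top.058 0.02369876893271625 bot .052 0.023570770175925047
tongue .108 0.02153050435355868
shoulder thick, block 0.09549057020553156
(283, 175) 0.11863296
(363, 175) 0.11879122
(320, 130) 0.06725326
(300, 170) 0.13195404
(230, 125) 0.118957706
[0.59414419 0.09187235 0.17884598]
(283, 175) [0.5775 0.1037 0.0595]
(363, 175) [0.5794 0.0772 0.0593]
(320, 130) [0.5932 0.0922 0.1086]
(300, 172) [0.5772 0.0988 0.0461]
(240, 125) [0.5922 0.1192 0.054 ]
357.62143985249514
```

{"name": "jog_arm", "arguments": {
  "targets": [
    [[-0.02, 0, 0, 0, 0, 0, 0], [-0.02, 0, 0, 0, 0, 0, 0], [-0.02, 0, 0, 0, 0, 0, 0], [-0.02, 0, 0, 0, 0, 0, 0], [-0.02, 0, 0, 0, 0, 0, 0]]
  ]
}}

```text
time: 12.78
ee_pos: [0.5164, 0.0865, 0.0354]
ee_rot: [0.999, 0.036, 0.004, -0.0]
ft_force: [1.1, 1.3, 5.2]
gripper_width: 0.0416
```

```bash
python3 - <<'E'
from h import *
s=r.get_state();print(s["ee_pos"],s["time"],s["ft_force"],s["gripper_width"])
m=camera_model("wrist");p,d=grab_frame("wrist");np.savez("w15.npz",p=p,d=d,**m)
cv2.imwrite("pics/c15.png",cv2.resize(p[140:190,260:390,::-1],None,fx=6,fy=6,interpolation=cv2.INTER_CUBIC))
E
```

```text
[0.51638849 0.08652965 0.03535254] 12.7833 [1.08266197 1.33025571 5.24413394] 0.04155829702655396
```

View pics/c15.png

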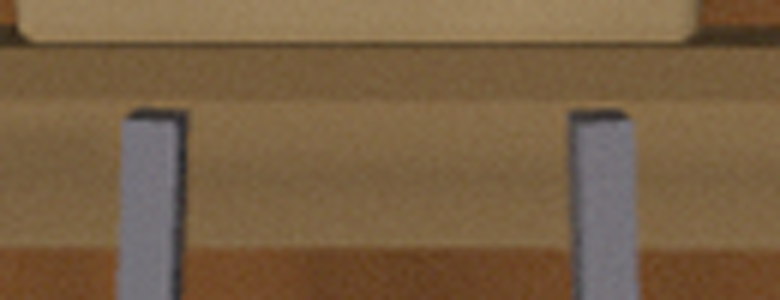

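```bash
cat > gap.py <<'E'
from h import *
from scipy.ndimage import gaussian_filter1d
ws=[];gs=[];acc=0;N=3
for i in range(N):
    ws.append(r.get_state()["gripper_width"]); m=camera_model("wrist");p,d=grab_frame("wrist"); acc=acc+p.astype(float).mean(2)/N
print("t",r.get_state()["time"],"w",np.round(ws,5),r.get_state()["ft_force"].round(1))
for v in (162,164,166,168,170):
    row=acc[v-1:v+2].mean(0); x=np.arange(250,400,.1); 
    pr=cv2.resize(row[250:400].reshape(1,-1),(1500,1),interpolation=cv2.INTER_CUBIC).ravel(); xx=250+(np.arange(1500)+.5)/10-.5
    g=np.gradient(gaussian_filter1d(pr,4))
    # inner edges: for each tip, dark strip; get strongest edges
    L=(xx>275)&(xx<298);Rr=(xx>345)&(xx<370)
    def ext(M): 
        i=np.where(M)[0]; 
        pk=[j for j in i if abs(g[j])==abs(g[max(0,j-15):j+16]).max() and abs(g[j])>.5]; return [(round(float(xx[j]),2),round(float(g[j]),1)) for j in pk]
    print(v,ext(L),ext(Rr))
E
python3 gap.py
```

```text
t 12.9833 w [0.04222 0.04222 0.0422 ] [-1.   0.5  4.9]
162 [(279.55, 1.4), (289.15, -4.0)] [(355.85, 2.1), (365.35, -0.8)]
164 [(279.65, 1.3), (289.15, -4.2)] [(355.85, 2.1), (365.65, -0.8)]
166 [(279.65, 1.5), (289.15, -4.5)] [(355.85, 2.1), (365.35, -0.9)]
168 [(279.65, 1.7), (289.05, -4.4)] [(356.05, 1.9), (365.45, -1.2)]
170 [(279.55, 1.5), (288.95, -4.0)] [(356.25, 1.9), (365.45, -1.2)]
```

{"name": "jog_arm", "arguments": {
  "targets": [
    [[-0.025, 0, 0, 0, 0, 0, 0], [-0.025, 0, 0, 0, 0, 0, 0], [-0.025, 0, 0, 0, 0, 0, 0], [-0.025, 0, 0, 0, 0, 0, 0], [-0.025, 0, 0, 0, 0, 0, 0]]
  ]
}}

```text
time: 13.4
ee_pos: [0.5164, 0.0865, 0.0354]
ee_rot: [0.999, 0.036, 0.004, -0.0]
ft_force: [0.5, 0.2, 5.2]
gripper_width: 0.0418
```

```bash
python3 gap.py; python3 - <<'E'
from h import *
m=camera_model("wrist");p,d=grab_frame("wrist")
cv2.imwrite("pics/c16.png",cv2.resize(p[70:190,180:465,::-1],None,fx=2.8,fy=2.8,interpolation=cv2.INTER_CUBIC))
a=cv2.resize(p[105:155,205:235,::-1],None,fx=8,fy=8,interpolation=cv2.INTER_CUBIC)
b=cv2.resize(p[105:155,410:440,::-1],None,fx=8,fy=8,interpolation=cv2.INTER_CUBIC)
cv2.imwrite("pics/c17.png",np.hstack([a,b]))
print(np.median(d[165:172,281:288]),np.median(d[165:172,358:364]),np.median(d[120:132,225:255]),np.median(d[120:132,385:415]),np.median(d[115:140,280:360]))
E
```

```text
t 13.55 w [0.04185 0.04181 0.04175] [-0.   0.3  4.4]
162 [(280.35, 0.9), (289.65, -3.4), (291.65, 3.2)] [(353.45, -1.3), (355.65, 2.3), (364.75, -0.9)]
164 [(280.25, 1.0), (289.55, -3.5), (291.65, 2.6)] [(355.65, 2.2), (365.05, -1.0)]
166 [(280.15, 1.1), (289.45, -3.5), (291.65, 2.5)] [(355.65, 2.3), (365.05, -1.3)]
168 [(280.15, 1.3), (289.35, -3.4), (291.55, 2.2)] [(355.65, 2.5), (364.95, -1.5)]
170 [(279.95, 1.4), (289.25, -3.5)] [(355.65, 2.7), (364.95, -1.4)]
0.11826114 0.11821216 0.119800724 0.119805336 0.067369595
```

View pics/c16.png

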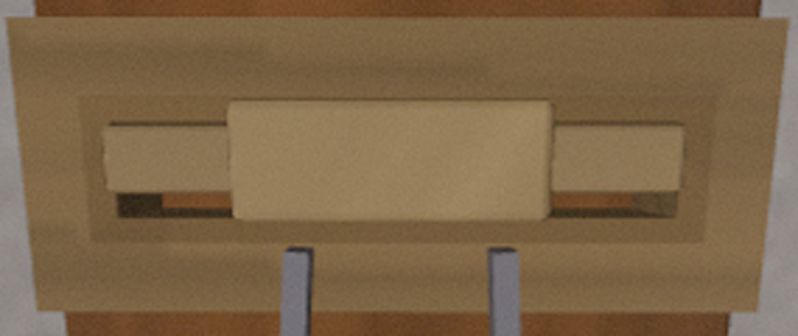

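View pics/c17.png

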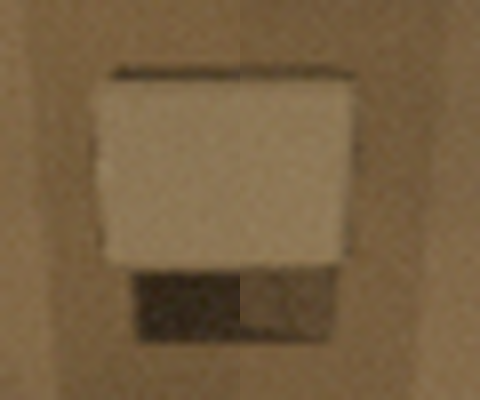

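{"name": "jog_arm", "arguments": {
  "targets": [
    [[-0.025, 0, 0, 0, 0, 0, 0], [-0.025, 0, 0, 0, 0, 0, 0], [-0.025, 0, 0, 0, 0, 0, 0], [-0.025, 0, 0, 0, 0, 0, 0], [-0.025, 0, 0, 0, 0, 0, 0]]
  ]
}}

```text
time: 14.02
ee_pos: [0.5164, 0.0866, 0.0354]
ee_rot: [0.999, 0.036, 0.004, -0.0]
ft_force: [0.5, 0.8, 3.9]
gripper_width: 0.0413
```

{"name": "jog_arm", "arguments": {
  "targets": [
    [[-0.025, 0, 0, 0, 0, 0, 0], [-0.025, 0, 0, 0, 0, 0, 0], [-0.025, 0, 0, 0, 0, 0, 0], [-0.025, 0, 0, 0, 0, 0, 0], [-0.025, 0, 0, 0, 0, 0, 0]]
  ]
}}

```text
time: 14.43
ee_pos: [0.5164, 0.0865, 0.0354]
ee_rot: [0.999, 0.036, 0.004, -0.0]
ft_force: [-0.2, 0.9, 5.1]
gripper_width: 0.0419
```

{"name": "jog_arm", "arguments": {
  "targets": [
    [[-0.025, 0, 0, 0, 0, 0, 0], [-0.025, 0, 0, 0, 0, 0, 0], [-0.025, 0, 0, 0, 0, 0, 0], [-0.025, 0, 0, 0, 0, 0, 0], [-0.025, 0, 0, 0, 0, 0, 0]]
  ]
}}

```text
time: 14.85
ee_pos: [0.5164, 0.0865, 0.0354]
ee_rot: [0.999, 0.036, 0.004, -0.0]
ft_force: [-0.2, -0.0, 4.6]
gripper_width: 0.0422
```

```bash
python3 gap.py; python3 - <<'E'
from h import *
p,d=grab_frame("scene"); cv2.imwrite("pics/s17.png",cv2.resize(p[130:380,180:450,::-1],None,fx=2.2,fy=2.2))
E
```

```text
t 15.0 w [0.04222 0.04145 0.04169] [-0.1  0.6  4.5]
162 [(280.45, 0.9), (289.65, -3.3), (291.65, 3.1)] [(355.65, 2.4), (364.85, -0.8)]
164 [(280.15, 1.0), (289.55, -3.4), (291.65, 2.6)] [(355.65, 2.5), (364.95, -0.9)]
166 [(280.15, 1.0), (289.45, -3.4), (291.65, 2.5)] [(355.65, 2.4), (364.95, -1.2)]
168 [(280.15, 1.2), (289.35, -3.4), (291.55, 2.1)] [(355.65, 2.7), (364.85, -1.5)]
170 [(280.05, 1.4), (289.35, -3.5)] [(355.65, 2.9), (364.85, -1.5)]
```

View pics/s17.png

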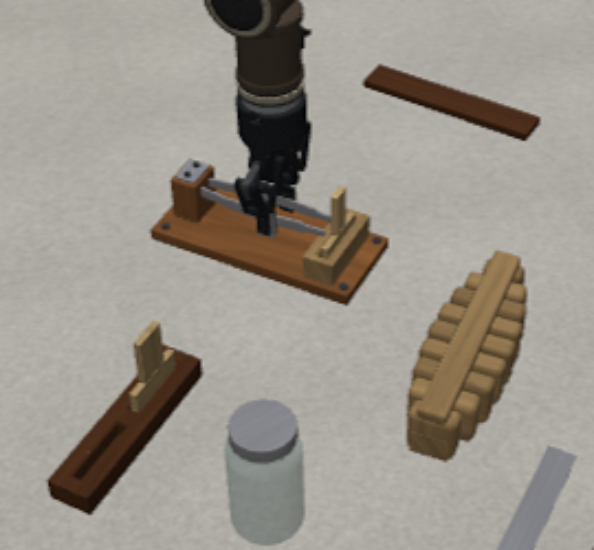

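{"name": "jog_arm", "arguments": {
  "targets": [
    [[-0.025, 0, 0, 0, 0, 0, 0], [-0.025, 0, 0, 0, 0, 0, 0], [-0.025, 0, 0, 0, 0, 0, 0], [-0.025, 0, 0, 0, 0, 0, 0], [-0.025, 0, 0, 0, 0, 0, 0]]
  ]
}}

```text
time: 15.47
ee_pos: [0.5164, 0.0865, 0.0354]
ee_rot: [0.999, 0.036, 0.004, -0.0]
ft_force: [-1.0, 0.2, 5.0]
gripper_width: 0.0413
```

{"name": "jog_arm", "arguments": {
  "targets": [
    [[-0.025, 0, 0, 0, 0, 0, 0], [-0.025, 0, 0, 0, 0, 0, 0], [-0.025, 0, 0, 0, 0, 0, 0], [-0.025, 0, 0, 0, 0, 0, 0], [-0.025, 0, 0, 0, 0, 0, 0]]
  ]
}}

```text
time: 15.88
ee_pos: [0.5164, 0.0865, 0.0354]
ee_rot: [0.999, 0.036, 0.004, -0.0]
ft_force: [-0.1, -0.1, 4.8]
gripper_width: 0.0416
```

{"name": "jog_arm", "arguments": {
  "targets": [
    [[-0.025, 0, 0, 0, 0, 0, 0], [-0.025, 0, 0, 0, 0, 0, 0], [-0.025, 0, 0, 0, 0, 0, 0], [-0.025, 0, 0, 0, 0, 0, 0], [-0.025, 0, 0, 0, 0, 0, 0]]
  ]
}}

```text
time: 16.3
ee_pos: [0.5164, 0.0865, 0.0354]
ee_rot: [0.999, 0.036, 0.004, -0.0]
ft_force: [0.1, -0.3, 4.8]
gripper_width: 0.0417
```

```bash
python3 gap.py; python3 - <<'E'
from cell import ticket
print(ticket.finish_job())
E
```

```text
t 16.45 w [0.04166 0.04189 0.04185] [0.4 0.5 5.1]
162 [(280.35, 1.0), (289.65, -3.4), (291.65, 3.2)] [(353.45, -1.3), (355.55, 2.2), (364.65, -1.0)]
164 [(280.35, 1.0), (289.55, -3.3), (291.65, 2.6)] [(355.55, 2.2), (364.85, -1.1)]
166 [(280.35, 1.1), (289.45, -3.3), (291.65, 2.4)] [(355.65, 2.3), (364.95, -1.3)]
168 [(280.15, 1.3), (289.35, -3.4), (291.55, 2.2)] [(355.65, 2.6), (364.85, -1.3)]
170 [(279.95, 1.3), (289.25, -3.5)] [(355.65, 2.8), (364.85, -1.4)]
the job is handed in; nothing more can be done
None
```

The narrow gauge is home in the stand's slot and released. The tweezers are being held with the tip gap at about 22 mm, and the job was handed in at 16.5 s with the squeeze still on.

- **Gauge seated:** It met the slot floor with about 13 N, at the height I had predicted to within 0.5 mm. The later depth readings also fit a fully seated gauge. It leans slightly away from the tips, within the slot's play.
- **Tip gap:** The wrist camera gives 21.9 to 22.3 mm, depending on how I scale it. The gripper opening was noisy, between 41.3 and 42.2 mm with a mean of about 41.8 mm. That implies a gap of about 21.7 mm, so the two measurements differ by a few tenths of a millimetre.
- **Hold:** The tip edges stayed within about 0.1 pixel from 13.5 s to 16.5 s, about 3 s.
- **Other objects:** The last scene picture shows the wider gauge, jar, hull and plank where they were. I judged this by eye and did not measure it.
- **Side force:** The wrist shows a steady upward force of about 5 N during the squeeze, most likely from the pads swinging against the grips.

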